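# Spot check of a warming plate with a sprung surface probe

### The arm

A 6-joint arm with a two-finger parallel gripper is mounted at the origin on a cart in front of the work surface, level with it; the furniture and walls round the work are solid. World frame = base frame: x ahead of the robot, y to its left, z up, the work surface at z = 0. Lengths are in m, angles in rad, forces in N, time in s.
With the tool pointing down it reaches from about 0.375 to 0.975 m from the base axis. Payload 3.8 kg.
Tool frame: the origin (TCP) lies at the very end of the fingers, on their centre line; the grasp point (between the pads) lies robot.hold_point_z behind it (robot.hold_point_z is the distance from the TCP to the grasp point, in m); z points along the fingers, y is the line along which they close (so a half turn about z gives the same grasp; the last joint's range is limited). The gripper opens to 85 mm and grips with 20 to 120 N. Pads are 22 mm wide; open, the fingers measure 114 mm over their backs; the gripper's body (76 mm by 85 mm) begins 54 mm behind the grasp point. The pads swing forward as they close: fully open they stand 13 mm farther back than shut.
Start: joints at [-1.386, 0.264, 1.604, -0, 1.274, -0.037], TCP at [0.148, -0.658, 0.231] pointing down, gripper open.
Joint ranges: [-2.63, 2.63], [-0.94, 2.18], [0.31, 2.57], [-1.31, 4.45], [0, 2.66], [-2.55, 2.55]. Speed limits (rad/s): [2.57, 2.57, 3.14, 3.14, 3.14, 3.14].

### API

Orientations are given as [roll, pitch, yaw] about the fixed x, y, z axes, in that order (R = Rz(yaw) Ry(pitch) Rx(roll)).
In Python, from cell import robot, job, telemetry, grab_frame, camera_params gives the robot as it stands (robot), with the cameras as plain functions, the job (job) and the readings (telemetry).
- The arm moves only by the tool drive_effector, called after ">>>" as name(argument=value, ...) on one line, values as JSON. Schema: {"type":"object","properties":{"ticks":{"type":"array","items":{"type":"number"},"minItems":5,"maxItems":60},"only":{"type":"string"},"quiet":{"type":"boolean"},"lines":{"type":"string"}},"required":["ticks"],"additionalProperties":false}. ticks is one flat list of numbers that holds 1 to 12 rows one after another, with no inner brackets; each row has 5 numbers: dx, dy, dz in m, then a turn about the tool's z in rad, then the opening from 0.0 (shut) to 1.0 (fully open); each row shifts and turns the commanded pose from where the row before left it, along the tool's axes as they then stand; what a row does not reach is not made up. A row lasts 1/12 s, in which the tool goes at most 0.0417 m and 0.125 rad, less where a joint would pass 70% of its speed; a pose out of reach is approached as far as the arm can. The fingers move at their own pace and stop on an object; the grip force is fixed at half the most. Time passes only in rows, so rows that do not move let the fingers close. The tool returns the time, the measured TCP pose, the force, the opening and the grip force at its end. only (a regular expression) keeps the lines of the reply that match it, lines (a string "A,B") keeps lines A to B, and quiet returns only ok. Input that does not fit is refused with a message, and nothing moves.
- telemetry.get_state(): the state, without advancing time (a new reading comes with each control period).
- grab_frame(name): name is "scene" or "top" or "wrist"; returns the picture (420x560x3 uint8, red, green, blue); there is no depth.
- camera_params(name): a dict with "fx", "fy", "cx", "cy" (pixels), "camera_from_world" (4x4, takes a point from world to camera coordinates). Camera axes: x right, y up, looking along -z (the intrinsics and any distortion apply to the point x, -y, -z); pixel columns grow to the right and rows downward; lengths in m; the calibration is good to about 2 mm. A picture is of the moment at which its call begins: read the wrist's pose just before it. camera_params takes no time and is no camera call; for the wrist camera it gives the pose at the moment of the call.
- job.close_job(): hands the job in; it is judged then, once.
The state is a dict: "clock": time; "q": joint angles; "dq": joint speeds; "joint_efforts": joint torques, N m; "tcp_pos": TCP position; "ee_rot": TCP orientation; "force": force on the tool from outside, world axes, zero at the start; "ft_torque": the same for the moment, N m; "grip_width": opening from 0.0 (shut) to 1.0 (fully open); "gripper_force": force on a finger pad.
Only numpy, scipy, OpenCV 4.12 (cv2) and the standard library are available. Lean on these libraries where they do the work, as an engineer would, in place of code of your own. Each camera call takes 0.05 s, during which the arm holds its last target. There are 200 camera calls.

### The job

The dish lifter left on the warming plate covers the plate's engraved measuring ring: hang it by its eye on the hook of the rod stand and let go of it. Then take the surface temperature probe out of its holder and hold its sprung tip on the bare plate, inside the engraved ring, with the probe upright and pushed down only lightly, so that the tip goes in about half of its travel; never press it hard. Finish while still gripping the probe there, steady, with the lifter hanging on the hook and the bottle, timer, dish and beaker left where they are.

Things in the scene. Friction and masses are not known exactly. Their poses are not given: they have to be found in the camera images.
- warm_plate: fixed warming plate, a low rounded box 130 (x) x 170 (y) x 32 mm, black case with a bare level aluminium top; origin under its centre on the bench, the top face is 32 mm above it; it can be turned a little
- ring_mark (a point): centre of the engraved measuring ring (a thin ring 27 mm across with four short ticks round it) on the plate's top face, 22 mm towards the plate's front (-x) and 30 mm to its -y side from its centre; at the start the lifter's blade lies on it
- lifter: loose dish lifter, about 172 mm long, 75 g: flat steel blade 46 x 44 x 2.5 mm, then a black handle 15 mm wide, 10 mm thick and 78 mm long, then a steel ring eye; it lies flat. Origin under the blade's centre, x along the handle towards the eye, z up; the handle runs from x = 38 to 116 mm. It balances at about x = 30 mm
- lifter_grip (a point): middle of the lifter's handle, 75 mm from the blade's centre towards the eye and 5 mm above the underside
- lifter_eye (a point): centre of the lifter's eye, 134 mm from the blade's centre; ring 29 mm outside, hole 19 mm, 5 mm thick, lying flush with the underside of the handle
- rod_stand: fixed laboratory rod stand: grey base plate 150 (x) x 95 (y) x 16 mm, a 10 mm steel rod 300 mm high standing 55 mm behind (+x of) the base's centre, a clamp boss on the rod at 215 mm height; origin under the base's centre; its own -x side faces the robot more or less
- hook (a point): bend of the stand's hook, 215 mm above the bench: a 6 mm round steel bar that runs level from the boss in the stand's -x direction, 50 mm in the clear, then turns straight up; its rounded upper end is 29 mm above this point (on the bar's centre line, right under the upturned end). An eye lowered over it comes to lie on the level bar, 3 mm above this point; let go, the lifter drops to hang and sway
- probe_holder: fixed upright holder for the probe: round steel foot 68 mm across with a grey tube 34 mm outside, 22 mm bore, 96 mm high; origin under its centre
- probe: loose temperature probe, 100 g, upright, tip down in its holder: black handle 22 mm square, 91 mm long, round collar 31 mm across, steel stem 9 mm, white sleeve 15 mm thick ending 68 mm below the collar, copper-coloured flat sprung tip 11 mm across. Origin on its axis under the collar (which rests on the holder's rim), z up, x and y square to its sides. Draw it up over 85 mm to clear the holder
- probe_grip (a point): middle of the probe's handle, 52 mm above its origin; the handle's top is 96 mm above the origin
- probe_foot (a point): centre of the flat end face of the probe's sprung tip, 78 mm below the probe's origin while free
- probe_tip (a joint): how far the sprung tip is pushed into the probe, m: 0 free, 0.008 fully in against its stop. The spring starts to give at 1.05 N and gains 0.35 N a millimetre: 2.45 N at half travel
- bottle_medium: screw-cap bottle 55 x 55 x 110 mm standing near the plate; leave it alone; origin under its centre
- timer: small bench timer 62 x 66 x 25 mm; leave it alone; origin under its centre
- dish_a: clear culture dish 59 mm across, 13 mm high; leave it alone; origin under its centre
- beaker: small clear beaker 46 mm across, 57 mm high; leave it alone; origin under its centre

How it is judged:
By the outcome, as a careful person would: the job done as asked, in the order asked, and still so for the second after the job is handed in, while the arm keeps its last pose, push and grip.
It also fails if it takes over 61 s, if anything falls off the work surface, if the arm or the gripper's body presses on something with over 40 N, if the wrist force passes 120 N, or if a joint passes its speed limit or range.

## Working session

There is one attempt and no reset: what is moved stays moved. The work goes in short steps, Python scripts to look and compute and a tool call to move; the robot and the scene stay as the last step left them, time stands still between calls to the robot, and variables do not carry over. Pictures are saved under pics/ and viewed, at most 12 in all, crops included, and the job is handed in when it is done.

```bash
ls; mkdir -p pics; python3 - <<'E'
from cell import robot, job, telemetry, grab_frame, camera_params
import cv2,numpy as np
print(telemetry.get_state(), robot.hold_point_z)
for n in("scene","top"):
    f=grab_frame(n); cv2.imwrite(f"pics/{n}0.png",cv2.resize(f[:,:,::-1],(800,600),interpolation=cv2.INTER_CUBIC))
    cv2.imwrite(f"pics/{n}0raw.png",f[:,:,::-1])
    p=camera_params(n);print(n,p)
E
```

```text
cell.py
pics
{'clock': 0.0, 'q': array([-1.38588778e+00,  2.64774520e-01,  1.60541300e+00, -1.52192033e-05,
        1.27371294e+00, -3.68909205e-02]), 'dq': array([-0.00123802,  0.00069586,  0.00130666, -0.00093464, -0.00032485,
       -0.00140027]), 'joint_efforts': array([-6.74696412e-05, -5.15110195e+01, -3.67316294e+01, -5.06382585e-04,
        1.29071155e-02,  1.12960922e-05]), 'tcp_pos': array([ 0.14835023, -0.65772103,  0.22992659]), 'ee_rot': array([-3.13928588e+00, -7.05853436e-05,  2.21803855e-01]), 'force': array([ 0.41837013, -0.71036658,  0.6097958 ]), 'ft_torque': array([-0.0249802 ,  0.032725  ,  0.01964667]), 'gripper_force': 0.0, 'grip_width': 0.9975189211222809} 0.0187
scene {'fx': 472.36661933838354, 'fy': 472.36661933838354, 'cx': 273.90907131602097, 'cy': 211.93619542061026, 'camera_from_world': array([[ 0.94685046,  0.32163893,  0.00475405, -0.47333294],
       [-0.18760063,  0.54013836,  0.82040024, -0.01648337],
       [ 0.26130481, -0.77768821,  0.57176992, -1.57756667],
       [ 0.        ,  0.        ,  0.        ,  1.        ]])}
top {'fx': 496.03635968315444, 'fy': 496.03635968315444, 'cx': 279.80516398630584, 'cy': 207.41686880750868, 'camera_from_world': array([[-0.10749218, -0.99418933, -0.00574599,  0.06529626],
       [ 0.96888961, -0.1060492 ,  0.22362132, -0.52659992],
       [-0.22293129,  0.01847031,  0.97465916, -1.39787873],
       [ 0.        ,  0.        ,  0.        ,  1.        ]])}
```

View pics/scene0.png

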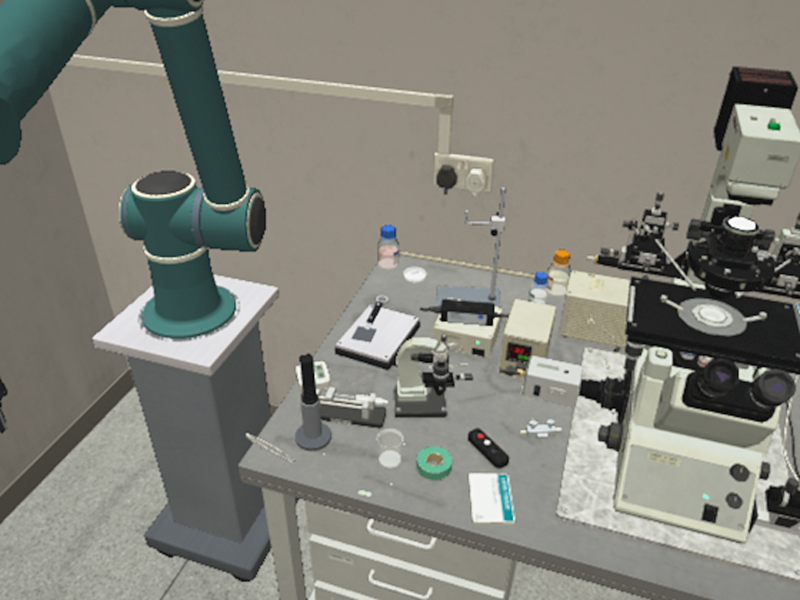

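View pics/top0.png

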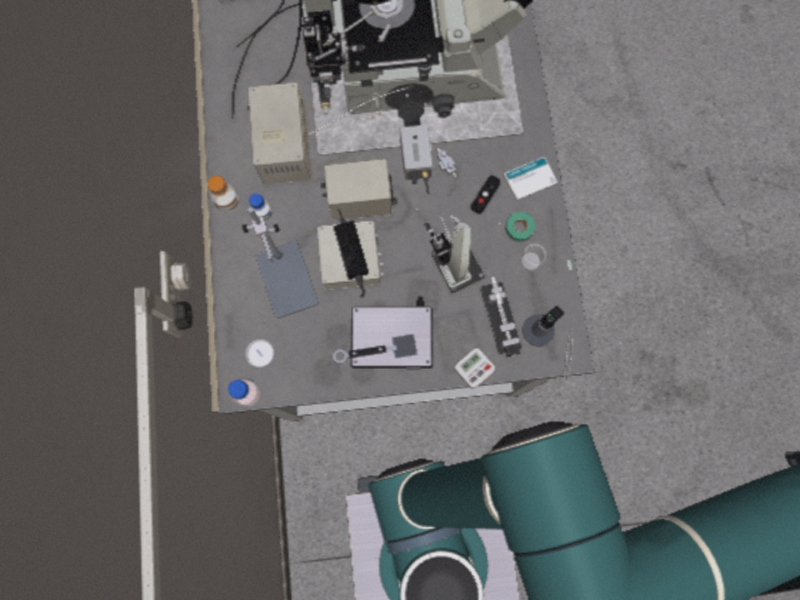

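The scene view shows the plate with the lifter, the stand and the holder with the probe. In the top view (800x600), the blade is at (404,345), eye (340,356), plate centre (392,337), stand base (287,280), hook about (265,232) and holder foot (538,330). I'll make enlarged crops next.

```bash
cat > h.py <<'E'
import numpy as np, cv2
from cell import robot, job, telemetry, grab_frame, camera_params
def P(n):
    p=camera_params(n); p["camera_from_world"]=np.array(p["camera_from_world"]); return p
def ray(p,uv):
    T=p["camera_from_world"];R=T[:3,:3];o=-R.T@T[:3,3]
    d=R.T@np.array([(uv[0]-p["cx"])/p["fx"],-(uv[1]-p["cy"])/p["fy"],-1]);return o,d/np.linalg.norm(d)
def plane(p,uv,z):
    o,d=ray(p,uv);return o+d*(z-o[2])/d[2]
def tri(obs):
    A=0;b=0
    for p,uv in obs:
        o,d=ray(p,uv);M=np.eye(3)-np.outer(d,d);A=A+M;b=b+M@o
    x=np.linalg.solve(A,b)
    return x,[1000*np.linalg.norm((np.eye(3)-np.outer(d,d))@(x-o)) for o,d in (ray(*q) for q in obs)]
def proj(p,X):
    c=p["camera_from_world"]@np.append(X,1);return p["cx"]+p["fx"]*c[0]/-c[2],p["cy"]+p["fy"]*c[1]/c[2]
def tile(img,u,v,s,w,h):  # crop with top-left raw (u,v), scale s, grid labels each 10 px
    t=cv2.resize(img[v:v+h//s,u:u+w//s],(w,h),interpolation=cv2.INTER_CUBIC)
    for k in range(-u%10,w//s,10): cv2.line(t,(k*s,0),(k*s,6),(0,255,255),1);cv2.putText(t,str(u+k),(k*s,16),0,.35,(0,255,255))
    for k in range(-v%10,h//s,10): cv2.line(t,(0,k*s),(6,k*s),(0,255,255),1);cv2.putText(t,str(v+k),(8,k*s+4),0,.35,(0,255,255))
    return t
E
python3 - <<'E'
from h import *
t=cv2.imread("pics/top0raw.png");s=cv2.imread("pics/scene0raw.png")
a=np.hstack([tile(t,226,208,5,400,300),tile(s,230,203,5,400,300)])
b=np.hstack([tile(t,163,142,5,200,300),tile(t,355,205,5,200,300),tile(s,318,125,5,200,300),tile(s,200,245,4,200,300)])
cv2.imwrite("pics/c1.png",np.vstack([a,b]))
p=P("top");k=.7
for n,uv,z in(("plate",(392,337),.032),("blade",(404,345),.034),("eye",(340,356),.034),("foot",(538,330),.005),("base",(287,280),.016)):print(n,plane(p,np.array(uv)*k,z).round(3))
E
```

```text
plate [0.453 0.033 0.032]
blade [0.433 0.01  0.034]
eye [0.425 0.143 0.034]
foot [ 0.439 -0.275  0.005]
base [0.602 0.242 0.016]
```

View pics/c1.png

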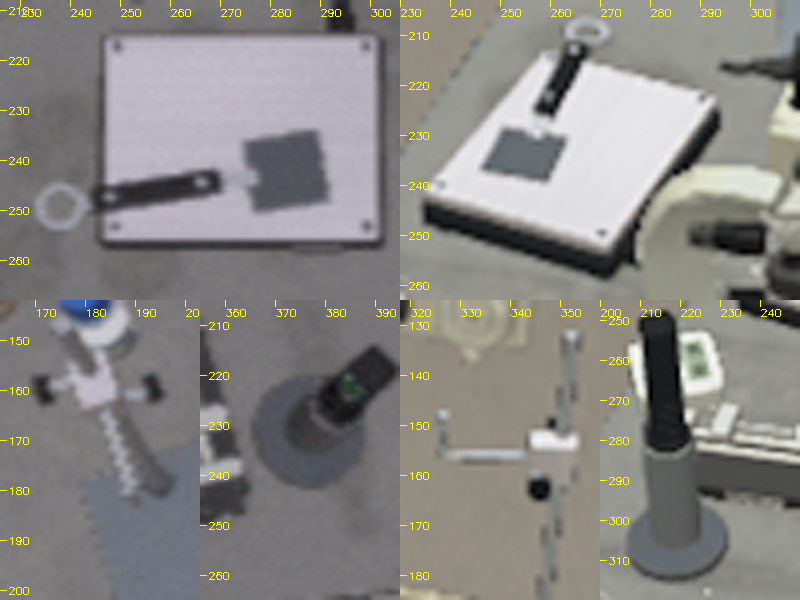

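Crop positions (raw px):
- **Lifter:** eye at top (238.2,249.4) and scene (267.4,209.2). Blade at top (283.2,242.2) and scene (254.6,233.8).
- **Hook:** bend in scene (326.6,156), upper end (326.4,148). In the top view the end is about (189,180).
- **Probe:** handle top in scene (213,248), about (390,218) in top.

```bash
python3 - <<'E'
from h import *
t=P("top");s=P("scene")
for n,a,b in(("eye",(238.2,249.4),(267.4,209.2)),("blade",(283.2,242.2),(254.6,233.8)),("probetop",(390,219),(213.7,249)),("hooktip",(187.5,178),(326.4,147.8)),("bend",(188.5,181),(326.6,156)),("boss",(182,160),(349,155))):
    x,e=tri([(t,a),(s,b)]);print(n,x.round(4),np.round(e,1))
for n,uv in(("m-x+y",(249.2,253)),("+x+y",(249.4,217)),("+x-y",(299.2,217)),("-x-y",(299.6,253))):print(n,plane(t,uv,.032).round(4))
print(plane(t,(238.2,249.4),.035),plane(t,(283.2,242.2),.034),plane(t,(378,233),0.003))
for n in("wrist",):
    w=P(n);T=w["camera_from_world"];print(w["fx"],w["cx"],w["cy"],(-T[:3,:3].T@T[:3,3]).round(3),T[:3,:3].round(2))
E
```

```text
eye [0.4261 0.1435 0.0335] [2.2 2.2]
blade [0.4325 0.0093 0.0305] [1.2 1.2]
probetop [ 0.4381 -0.2755  0.1926] [1.1 1.1]
hooktip [0.5915 0.241  0.2411] [1.8 1.8]
bend [0.593  0.2442 0.2108] [1.3 1.3]
boss [0.6563 0.2586 0.2164] [3.6 3.6]
m-x+y [0.4102 0.1115 0.032 ]
+x+y [0.5176 0.1008 0.032 ]
+x-y [ 0.5015 -0.0469  0.032 ]
-x-y [ 0.3942 -0.0355  0.032 ]
[0.42386646 0.14245167 0.035     ] [0.43091645 0.00883557 0.034     ] [ 0.43260444 -0.27909997  0.003     ]
356.6382729639469 282.623427150836 213.77155437632433 [ 0.215 -0.643  0.372] [[ 0.22 -0.98 -0.  ]
 [ 0.94  0.21 -0.27]
 [ 0.26  0.06  0.96]]
```

>>> drive_effector(ticks=[0.029,-0.024,-0.0064,0,1,0.029,-0.024,-0.0064,0,1,0.029,-0.024,-0.0064,0,1,0.029,-0.024,-0.0064,0,1,0.029,-0.024,-0.0064,0,1,0.029,-0.024,-0.0064,0,1,0.029,-0.024,-0.0064,0,1,0.029,-0.024,-0.0064,0,1,0.029,-0.024,-0.0064,0,1,0.029,-0.024,-0.0064,0,1,0.029,-0.024,-0.0064,0,1,0,0,0,0,1])

```text
clock: 1.1
tcp_pos: [0.4053, -0.3261, 0.303]
ee_rot: [-3.141, -0.004, 0.227]
force: [1.5, -0.5, 0.1]
grip_width: 1.004
gripper_force: 0.0
```

```bash
python3 - <<'E'
from h import *
import pickle
w=P("wrist");f=grab_frame("wrist")[:,:,::-1];pickle.dump(w,open("w1.pkl","wb"));cv2.imwrite("pics/w1raw.png",f)
print(proj(w,[.438,-.2755,.1926]))
cv2.imwrite("pics/w1.png",tile(f,0,0,1,560,420))
E
```

```text
(np.float64(223.56913272392325), np.float64(152.57230726133577))
```

View pics/w1.png

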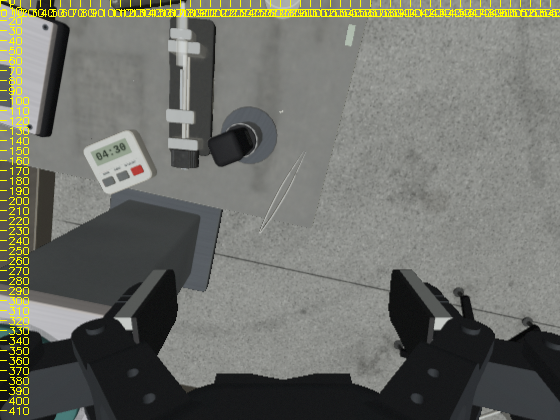

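The wrist view shows the probe handle's top at about (228,150), with the holder foot around (248,135) and the timer beside it. On to the lifter.

>>> drive_effector(ticks=[0.0108,-0.0361,0.008,0,1,0.0108,-0.0361,0.008,0,1,0.0108,-0.0361,0.008,0,1,0.0108,-0.0361,0.008,0,1,0.0108,-0.0361,0.008,0,1,0.0108,-0.0361,0.008,0,1,0.0108,-0.0361,0.008,0,1,0.0108,-0.0361,0.008,0,1,0.0108,-0.0361,0.008,0,1,0.0108,-0.0361,0.008,0,1])

```text
clock: 1.98
tcp_pos: [0.427, 0.0458, 0.2209]
ee_rot: [3.141, 0.0, 0.221]
force: [0.7, -0.3, -0.8]
grip_width: 1.002
gripper_force: 0.0
```

>>> drive_effector(ticks=[0,0,0,-0.1222,1,0,0,0,-0.1222,1,0,0,0,-0.1222,1,0,0,0,-0.1222,1,0,0,0,-0.1222,1,0,0,0,-0.1222,1,0,0,0,-0.1222,1,0,0,0,-0.1222,1,0,0,0,-0.1222,1,0,0,0,-0.1222,1,0,0,0,-0.1222,1,0,0,0,0,1])

```text
clock: 2.98
tcp_pos: [0.4273, 0.0441, 0.221]
ee_rot: [-3.14, 0.001, 1.568]
force: [0.1, 0.0, -1.1]
grip_width: 1.003
gripper_force: 0.0
```

```bash
python3 - <<'E'
from h import *
import pickle
w=P("wrist");f=grab_frame("wrist")[:,:,::-1];pickle.dump(w,open("w2.pkl","wb"));cv2.imwrite("pics/w2raw.png",f)
print(proj(w,[.426,.1435,.0335]),proj(w,[.4325,.0093,.034]))
a=cv2.resize(f,(560,420));cv2.imwrite("pics/w2.png",cv2.resize(f,(800,600)))
o=cv2.imread("pics/w1raw.png")
c=tile(o,200,110,6,240,300);d=tile(o,200,110,6,240,300)
m=np.zeros((420,800,3),np.uint8);m[:,:560]=f;m[:300,560:]=c;cv2.imwrite("pics/w2.png",m)
E
```

```text
(np.float64(280.27181128104394), np.float64(77.3091518519445)) (np.float64(287.73176577445565), np.float64(225.20181531261278))
```

View pics/w2.png

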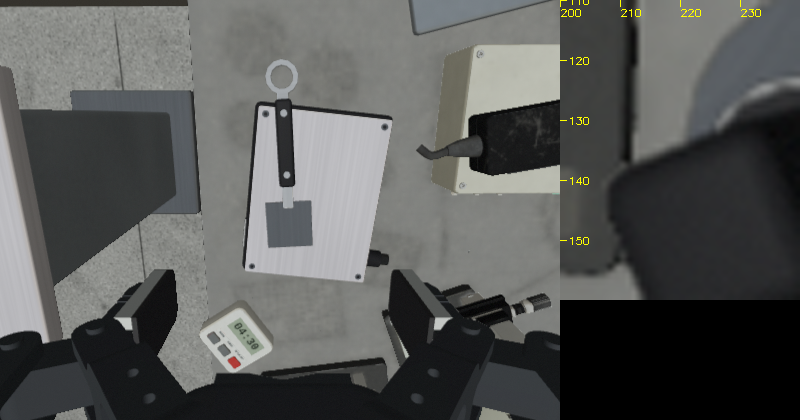

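The wrist view shows the eye at (281.5,77), the blade at (289,225), and handle rivets at (284,113) and (287,175). Plate screws are at (265,114), (385,127), (252,267) and (358,277).

```bash
python3 - <<'E'
from h import *
import pickle
t=P("top");s=P("scene");w=pickle.load(open("w2.pkl","rb"))
for n,a,b,c in(("eye",(238.2,249.4),(267.4,209.2),(281.5,77)),("blade",(283.2,242.2),(254.6,233.8),(289,225))):
    x,e=tri([(t,a),(s,b),(w,c)]);print(n,x.round(4),np.round(e,1), plane(w,c,.034).round(4))
S=[plane(w,c,.032) for c in((265,114),(385,127),(252,267),(358,277))]
c=np.mean(S,0);print(np.round(S,4),c.round(4))
ex=((S[1]+S[3])-(S[0]+S[2]));ey=(S[0]+S[1]-S[2]-S[3]);a1=np.arctan2(ex[1],ex[0]);a2=np.arctan2(-ey[0],ey[1]);a=(a1+a2)/2
print(a1,a2,"ring",c[:2]+np.array([[np.cos(a),-np.sin(a)],[np.sin(a),np.cos(a)]])@[-.022,-.030])
for c,n in(((284,113),"r1"),((287,175),"r2")):print(n,plane(w,c,.042).round(4))
E
```

```text
eye [0.4264 0.1436 0.0335] [2.5 1.8 0.7] [0.4271 0.1437 0.034 ]
blade [0.433  0.0089 0.031 ] [1.6 0.9 0.8] [0.4337 0.0095 0.034 ]
[[ 0.4122  0.1129  0.032 ]
 [ 0.5203  0.1012  0.032 ]
 [ 0.3966 -0.0352  0.032 ]
 [ 0.5038 -0.0466  0.032 ]] [0.4582 0.0331 0.032 ]
-0.10659945395605891 -0.10802724000136861 ring [0.4331325  0.00560868]
r1 [0.4291 0.1137 0.042 ]
r2 [0.4317 0.0595 0.042 ]
```

>>> drive_effector(ticks=[0.0062,0.0005,0.027,0,1,0.0062,0.0005,0.027,0,1,0.0062,0.0005,0.027,0,1,0.0062,0.0005,0.027,0,1,0.0062,0.0005,0.027,0,1,0.0062,0.0005,0.027,-0.05,1,0,0,0.006,0,1,0,0,0,0,1])

```text
clock: 3.7
tcp_pos: [0.4282, 0.0817, 0.0514]
ee_rot: [-3.135, 0.001, 1.613]
force: [-0.8, -0.6, -0.1]
grip_width: 1.0
gripper_force: 0.0
```

>>> drive_effector(ticks=[0,0.001,0.006,0,1,0,0.001,0.006,0,1,0,0,0.0045,0,1,0,0,0,0,1])

```text
clock: 4.03
tcp_pos: [0.4331, 0.0822, 0.0373]
ee_rot: [3.141, -0.0, 1.615]
force: [-0.1, -0.5, -0.1]
grip_width: 1.003
gripper_force: 0.0
```

>>> drive_effector(ticks=[0,0,0,0,0.5,0,0,0,0,0.3,0,0,0,0,0.15,0,0,0,0,0,0,0,0,0,0,0,0,0,0,0,0,0,0,0,0,0,0,0,0,0])

```text
clock: 4.7
tcp_pos: [0.433, 0.0825, 0.0376]
ee_rot: [3.141, -0.0, 1.616]
force: [-1.2, 0.3, 4.2]
grip_width: 0.147
gripper_force: 58.8
```

>>> drive_effector(ticks=[0,0,0,0,0.4,0,0,0,0,0.4,0,0,0,0,0.4,0,-0.001,0.003,0,0.4,0,0,0,0,0.4,0,0,0,0,0.4])

```text
clock: 5.2
tcp_pos: [0.4312, 0.0823, 0.0337]
ee_rot: [-3.141, 0.0, 1.616]
force: [-0.5, 0.4, 0.1]
grip_width: 0.401
gripper_force: 0.0
```

>>> drive_effector(ticks=[0,0,0,0,0.15,0,0,0,0,0,0,0,0,0,0,0,0,0,0,0,0,0,0,0,0,0,0,0,0,0])

```text
clock: 5.7
tcp_pos: [0.4319, 0.0824, 0.0344]
ee_rot: [3.141, -0.0, 1.616]
force: [-0.5, 0.3, 2.7]
grip_width: 0.149
gripper_force: 59.4
```

>>> drive_effector(ticks=[0,0,-0.01,0,0,0,0,-0.02,0,0,0,0,-0.03,0,0,0,0,-0.03,0,0,0,0,-0.03,0,0,0,0,-0.03,0,0,0,0,-0.03,0,0,0,0,-0.03,0,0,0,0,-0.02,0,0,0,0,-0.01,0,0,0,0,0,0,0])

```text
clock: 6.62
tcp_pos: [0.4331, 0.0826, 0.2773]
ee_rot: [3.136, -0.001, 1.616]
force: [1.1, 0.4, 0.1]
grip_width: 0.152
gripper_force: 59.1
```

>>> drive_effector(ticks=[0,0,0,0.118,0,0,0,0,0.118,0,0,0,0,0.118,0,0,0,0,0.118,0,0,0,0,0.118,0,0,0,0,0.118,0,0,0,0,0.118,0,0,0,0,0.118,0,0,0,0,0.118,0,0,0,0,0.118,0,0,0,0,0.118,0,0,0,0,0.118,0])

```text
clock: 7.62
tcp_pos: [0.4303, 0.0822, 0.2716]
ee_rot: [-3.141, 0.004, 0.194]
force: [-0.6, 0.6, -0.7]
grip_width: 0.152
gripper_force: 59.1
```

>>> drive_effector(ticks=[0.017,-0.0208,0,0,0,0.017,-0.0208,0,0,0,0.017,-0.0208,0,0,0,0.017,-0.0208,0,0,0,0.017,-0.0208,0,0,0,0.017,-0.0208,0,0,0,0,0,0,0,0,0,0,0,0,0])

```text
clock: 8.28
tcp_pos: [0.5059, 0.2255, 0.2713]
ee_rot: [3.141, 0.005, 0.202]
force: [0.3, -0.6, -1.6]
grip_width: 0.155
gripper_force: 59.2
```

```bash
python3 - <<'E'
from h import *
import pickle
print(telemetry.get_state()["tcp_pos"],telemetry.get_state()["ee_rot"])
w=P("wrist");f=grab_frame("wrist")[:,:,::-1];pickle.dump(w,open("w3.pkl","wb"));cv2.imwrite("pics/w3raw.png",f)
print(proj(w,[.593,.2442,.2108]),proj(w,[.5915,.241,.2411]))
f2=grab_frame("scene")[:,:,::-1];cv2.imwrite("pics/s3raw.png",f2)
m=np.zeros((600,800,3),np.uint8);m[:420,:560]=f;m[:300,560:]=tile(f2,300,115,4,240,300);m[300:,560:]=tile(f,230,0,3,240,300);cv2.imwrite("pics/w3.png",m)
E
```

```text
[0.50592604 0.22547053 0.27129984] [3.1405715  0.00482505 0.20194566]
(np.float64(281.4648693730337), np.float64(73.73187018825874)) (np.float64(287.6115895959947), np.float64(71.56768938327158))
```

View pics/w3.png

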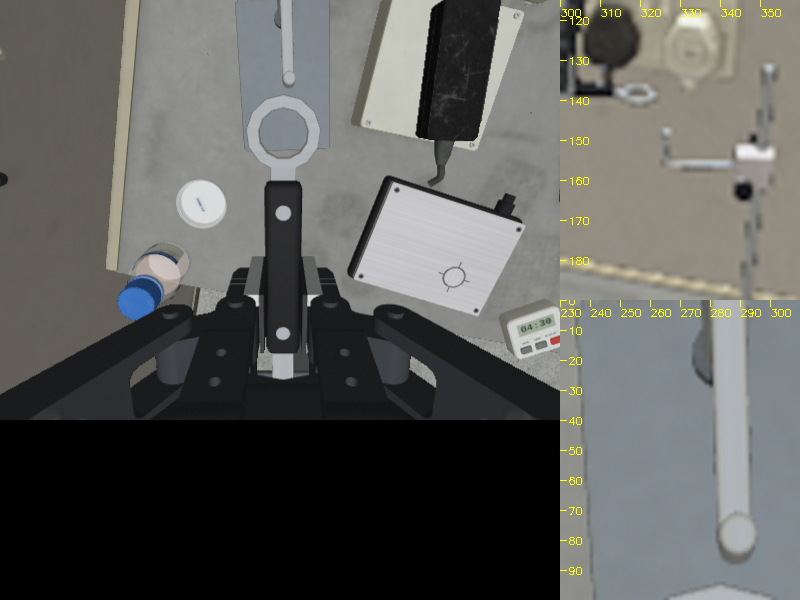

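The lifter is held level with its eye at (283,132), and the hook's rounded end is at (288.8,78) in the same view. The now bare ring is at (454,277), and the lifter and plate look unobstructed.

```bash
python3 - <<'E'
from h import *
import pickle
t=P("top");s=P("scene");w=pickle.load(open("w3.pkl","rb"))
tip,e=tri([(w,(288.8,78)),(s,(326.2,147.7)),(t,(187.5,178))]);print("tip",tip,e)
tip=plane(w,(288.8,78),.243);bar=plane(w,(284,4),.218)
eye=plane(w,(283,132),.2715);print(tip,bar,eye,np.arctan2(*(bar-tip)[1::-1]))
ps=.202;d=tip-eye;print("dx",d[0]*np.cos(ps)+d[1]*np.sin(ps),"dy",d[0]*np.sin(ps)-d[1]*np.cos(ps))
print("ring",plane(w,(454,277),.032),proj(w,[.4331,.0056,.032]))
E
```

```text
tip [0.59034965 0.24036632 0.24185322] [np.float64(1.5347983740098128), np.float64(1.41265984959709), np.float64(2.8255946138424752)]
[0.58877155 0.23991661 0.243     ] [0.62373051 0.24916623 0.218     ] [0.56649855 0.23807148 0.2715    ] 0.2586580217324818
dx 0.022190315156085123 dy 0.002660995178256542
ring [0.43284361 0.00614387 0.032     ] (np.float64(454.5151790297681), np.float64(276.88841779795604))
```

>>> drive_effector(ticks=[0.0055,0.0007,0,0,0,0.0055,0.0007,0,0,0,0.0055,0.0007,0,0,0,0.0055,0.0006,0,0,0,0,0,0,0,0,0,0,0,0,0])

```text
clock: 8.88
tcp_pos: [0.5294, 0.2264, 0.2742]
ee_rot: [-3.142, 0.0, 0.199]
force: [0.3, -0.3, -1.3]
grip_width: 0.153
gripper_force: 59.2
```

```bash
python3 - <<'E'
from h import *
st=telemetry.get_state();w=P("wrist")
print(st["tcp_pos"],st["ee_rot"])
e=st["tcp_pos"]+[np.nan]*0 if 0 else np.array([.56649855,.23807148,.2715])+st["tcp_pos"]-np.array([.50592604,.22547053,.2713])
print("eye",e)
f=grab_frame("wrist")[:,:,::-1]
for X in([.5888,.2399,.243],[.5888,.2399,.215]):print(proj(w,X))
cv2.imwrite("pics/w4.png",np.hstack([tile(f,230,30,4,400,480)]))
E
```

```text
[0.52938651 0.22643609 0.27418786] [-3.14157156e+00  1.20214623e-04  1.99362603e-01]
eye [0.58995902 0.23903704 0.27438786]
(np.float64(280.363113041127), np.float64(131.08961075183367))
(np.float64(280.68051022778627), np.float64(128.8848392115152))
```

View pics/w4.png

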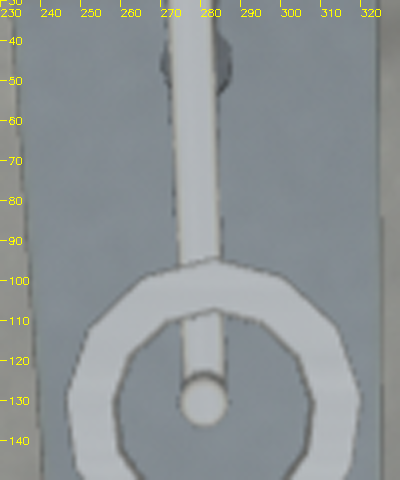

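The hook end (281,131) sits inside the eye's hole, whose centre is about (283,132). Now to lower it.

>>> drive_effector(ticks=[0,0,0.008,0,0,0,0,0.01,0,0,0,0,0.01,0,0,0,0,0.01,0,0,0,0,0.008,0,0,0,0,0.004,0,0,0,0,0.001,0,0,0,0,0,0,0,0,0,0,0,0])

```text
clock: 9.68
tcp_pos: [0.5293, 0.2268, 0.2236]
ee_rot: [-3.141, -0.001, 0.2]
force: [0.3, -0.2, -0.7]
grip_width: 0.148
gripper_force: 59.2
```

>>> drive_effector(ticks=[0,0,0.0015,0,0,0,0,0.001,0,0,0,0,0,0,0])

```text
clock: 9.93
tcp_pos: [0.5291, 0.2267, 0.2209]
ee_rot: [-3.142, -0.0, 0.2]
force: [-0.4, -1.2, -0.3]
grip_width: 0.153
gripper_force: 59.2
```

>>> drive_effector(ticks=[0,0,0,0,0.6,0,0,0,0,0.8,0,0,0,0,0.8,0,0,0,0,0.8,0,0,0,0,0.8,0,0,0,0,0.8,0,0,0,0,0.8,0,0,0,0,0.8])

```text
clock: 10.6
tcp_pos: [0.529, 0.2267, 0.2207]
ee_rot: [-3.142, -0.0, 0.2]
force: [0.9, -0.3, -0.4]
grip_width: 0.801
gripper_force: 0.0
```

```bash
python3 - <<'E'
from h import *
a=grab_frame("wrist")[:,:,::-1];b=grab_frame("scene")[:,:,::-1]
m=np.zeros((420,800,3),np.uint8);m[:,:560]=a;m[:,560:]=tile(b,305,120,4,240,420);cv2.imwrite("pics/w5.png",m)
E
```

```text
(no output)
```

View pics/w5.png

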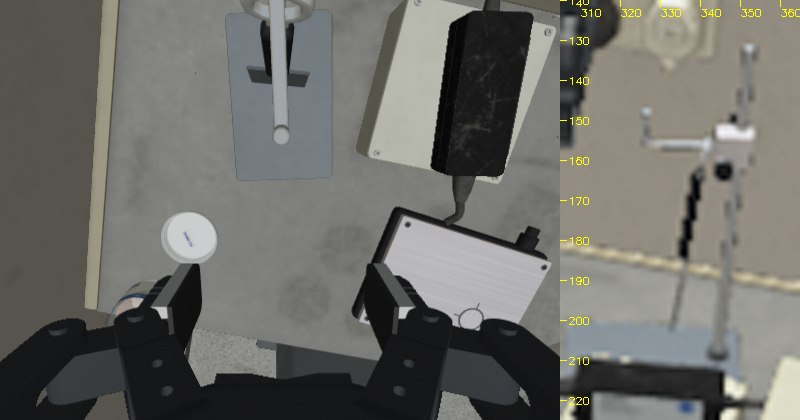

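The lifter hangs by its eye on the level bar, near the boss, with its handle down and the fingers clear. Next is the probe.

>>> drive_effector(ticks=[0,0,-0.02,0,1,0,0,-0.03,0,1,0,0,-0.03,0,1,-0.0164,0.0344,0,0,1,-0.0164,0.0344,0,0,1,-0.0164,0.0344,0,0,1,-0.0164,0.0344,0,0,1,-0.0164,0.0344,0,0,1,-0.0164,0.0344,0,0,1,-0.0164,0.0344,0,0,1])

```text
clock: 11.53
tcp_pos: [0.4635, -0.0336, 0.3009]
ee_rot: [3.141, -0.001, 0.201]
force: [1.1, -0.8, 1.0]
grip_width: 1.004
gripper_force: 0.0
```

>>> drive_effector(ticks=[-0.0164,0.0344,0,0,1,-0.0164,0.0344,0,0,1,-0.0164,0.0344,0,0,1,-0.0164,0.0344,0,0,1,-0.0164,0.0344,0,0,1,-0.0164,0.0344,0,0,1,-0.0164,0.0344,0,0,1,0,0,0,-0.117,1,0,0,0,-0.117,1,0,0,0,-0.117,1,0,0,0,0,1,0,0,0,0,1])

```text
clock: 12.53
tcp_pos: [0.3996, -0.291, 0.3007]
ee_rot: [-3.142, -0.0, 0.548]
force: [0.5, 0.4, -0.4]
grip_width: 1.0
gripper_force: 0.0
```

```bash
python3 - <<'E'
from h import *
import pickle
w=P("wrist");f=grab_frame("wrist")[:,:,::-1];pickle.dump(w,open("w6.pkl","wb"));cv2.imwrite("pics/w6raw.png",f)
u,v=map(int,proj(w,[.438,-.2755,.19]));print(u,v)
m=np.zeros((600,800,3),np.uint8)
m[:400,:400]=tile(f,u-50,max(v-50,0),4,400,400);m[:400,400:]=tile(cv2.imread("pics/w1raw.png"),190,100,4,400,400)
m[400:,:200]=tile(cv2.imread("pics/s3raw.png"),200,240,5,200,200);m[400:,200:400]=tile(grab_frame("top")[:,:,::-1],360,200,5,200,200);m[400:,400:]=tile(f,0,0,1,400,200)
cv2.imwrite("pics/w6.png",m)
E
```

```text
292 155
```

View pics/w6.png

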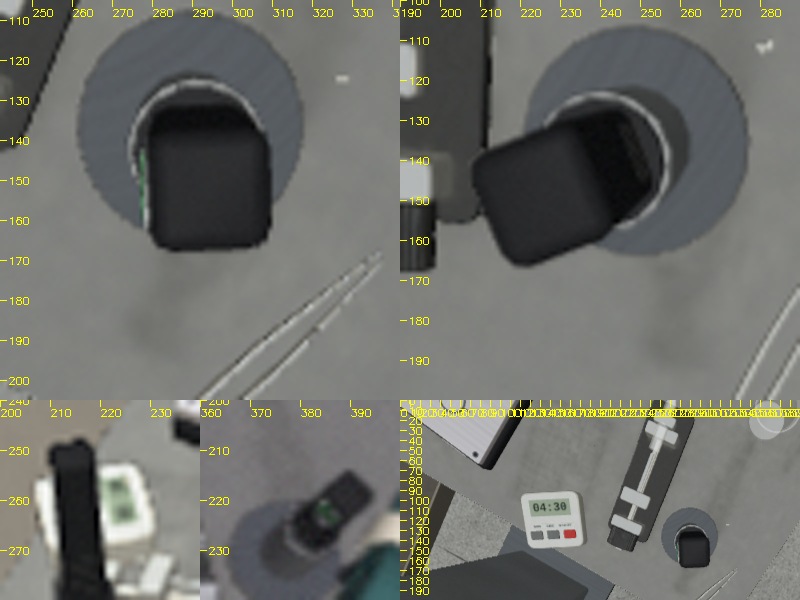

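In the new wrist view the probe's top face centre is at (294.3,153.5), with its sides aligned to the image axes, and the foot centre is at (289.5,135.5). In the earlier wrist view the top is at (227.5,148) and the foot at (249,135.4).

```bash
python3 - <<'E'
from h import *
import pickle
w1,w6=(pickle.load(open(f"w{i}.pkl","rb")) for i in(1,6));s=P("scene");t=P("top")
print(tri([(w1,(227.5,148)),(w6,(294.3,153.5))]))
print(tri([(w1,(227.5,148)),(w6,(294.3,153.5)),(s,(213.7,249)),(t,(390,217))]))
for w,a,b in((w1,(227.5,148),(249,135.4)),(w6,(294.3,153.5),(289.5,135.5))):print(plane(w,a,.192),plane(w,b,.004))
x=tri([(w1,(227.5,148)),(w6,(294.3,153.5)),(s,(213.7,249)),(t,(390,217))])[0]
st=telemetry.get_state();d=x-st["tcp_pos"];ps=st["ee_rot"][2];print(st["tcp_pos"],ps,d[0]*np.cos(ps)+d[1]*np.sin(ps),d[0]*np.sin(ps)-d[1]*np.cos(ps))
E
```

```text
(array([ 0.4399115 , -0.27637934,  0.18227383]), [np.float64(0.6354331830978751), np.float64(0.6354331830979552)])
(array([ 0.44110222, -0.27671   ,  0.19440185]), [np.float64(1.3879842771249675), np.float64(1.518377384824926), np.float64(1.0357491369819503), np.float64(1.1403395788691197)])
[ 0.44166714 -0.27752442  0.192     ] [ 0.44048115 -0.27554846  0.004     ]
[ 0.43997819 -0.27572381  0.192     ] [ 0.44188879 -0.2747702   0.004     ]
[ 0.39970612 -0.29074862  0.30071788] 0.5486486209748556 0.042642022558764224 0.009611324741664356
```

>>> drive_effector(ticks=[0.0142,0.0031,0,0,1,0.0142,0.0031,0,0,1,0.0142,0.003,0,0,1,0,0,0,0,1,0,0,0.02,0,1,0,0,0.025,0,1,0,0,0.025,0,1,0,0,0.015,0,1,0,0,0,0,1,0,0,0,0,1])

```text
clock: 13.47
tcp_pos: [0.4406, -0.2757, 0.2148]
ee_rot: [-3.139, 0.001, 0.552]
force: [-0.6, -0.2, 1.1]
grip_width: 1.004
gripper_force: 0.0
```

>>> drive_effector(ticks=[0,0.0005,0.02,0,1,0,0,0.02,0,1,0,0,0.02,0,1,0,0,0.016,0,1,0,0,0.0095,0,1,0,0,0,0,1,0,0,0,0,1])

```text
clock: 14.05
tcp_pos: [0.4418, -0.2773, 0.1312]
ee_rot: [3.141, -0.0, 0.551]
force: [0.4, -1.1, -0.2]
grip_width: 1.001
gripper_force: 0.0
```

>>> drive_effector(ticks=[0,0,0,0,0.6,0,0,0,0,0.4,0,0,0,0,0.3,0,0,0,0,0.2,0,0,0,0,0.1,0,0,0,0,0,0,0,0,0,0,0,0,0,0,0,0,0,0,0,0])

```text
clock: 14.8
tcp_pos: [0.4413, -0.2771, 0.1307]
ee_rot: [3.141, -0.0, 0.551]
force: [0.7, 0.3, 3.8]
grip_width: 0.251
gripper_force: 59.5
```

>>> drive_effector(ticks=[0,0,-0.008,0,0,0,0,-0.015,0,0,0,0,-0.02,0,0,0,0,-0.02,0,0,0,0,-0.02,0,0,0,0,-0.02,0,0,0,0,-0.012,0,0,0,0,0,0,0])

```text
clock: 15.47
tcp_pos: [0.4425, -0.2779, 0.2486]
ee_rot: [3.136, -0.002, 0.551]
force: [0.8, -0.5, -0.6]
grip_width: 0.251
gripper_force: 59.0
```

>>> drive_effector(ticks=[0.0077,-0.0133,0,0,0,0.0157,-0.0273,0,0,0,0.0157,-0.0273,0,0,0,0.0157,-0.0273,0,0,0,0.0157,-0.0273,0,0,0,0.0157,-0.0273,0,0,0,0.0157,-0.0273,0,0,0,0.0157,-0.0273,0,0,0,0.0157,-0.0273,0,0,0,0.0077,-0.0135,0,0,0,0,0,0,0,0,0,0,0,0,0])

```text
clock: 16.47
tcp_pos: [0.4313, 0.0069, 0.2435]
ee_rot: [-3.14, 0.003, 0.554]
force: [0.2, -0.5, -1.7]
grip_width: 0.249
gripper_force: 59.0
```

```bash
python3 - <<'E'
from h import *
print(telemetry.get_state()["force"],telemetry.get_state()["gripper_force"])
E
```

```text
[ 0.20440842 -0.455324   -1.72200404] 59.034274220466614
```

>>> drive_effector(ticks=[0.0009,0.0017,0.01,0,0,0,0,0.015,0,0,0,0,0.015,0,0,0,0,0.015,0,0,0,0,0.015,0,0,0,0,0.008,0,0,0,0,0,0,0,0,0,0,0,0,0,0,0,0,0,0,0,0,0,0])

```text
clock: 17.3
tcp_pos: [0.4353, 0.0046, 0.1682]
ee_rot: [3.14, -0.002, 0.551]
force: [0.8, 0.3, -1.2]
grip_width: 0.248
gripper_force: 59.0
```

```bash
python3 - <<'E'
from h import *
st=telemetry.get_state();print(st["tcp_pos"],st["ee_rot"],st["force"])
s=P("scene");t=P("top");X=st["tcp_pos"]
F=[X[0],X[1],X[2]-.1127]
print("foot exp",proj(s,F),"ring",proj(s,[.4330,.0059,.032]),"wrist",proj(P("wrist"),F))
a=grab_frame("scene")[:,:,::-1];b=grab_frame("wrist")[:,:,::-1];c=grab_frame("top")[:,:,::-1]
m=np.zeros((600,800,3),np.uint8);m[:300,:400]=tile(a,225,190,5,400,300);m[:300,400:600]=tile(a,310,120,3,200,300);m[:300,600:]=tile(c,240,200,3,200,300);m[300:,:400]=tile(b,200,100,2,400,300);m[300:,400:]=cv2.resize(b,(400,300))
cv2.imwrite("pics/w7.png",m)
E
```

```text
[0.43530756 0.00458383 0.1682244 ] [ 3.14049693e+00 -1.59403728e-03  5.50504167e-01] [ 0.76389405  0.29966265 -1.18546696]
foot exp (np.float64(254.35699952220287), np.float64(228.4268891774367)) ring (np.float64(253.95019862737655), np.float64(234.16715127691998)) wrist (np.float64(282.63809034215853), np.float64(211.090479075798))
```

View pics/w7.png

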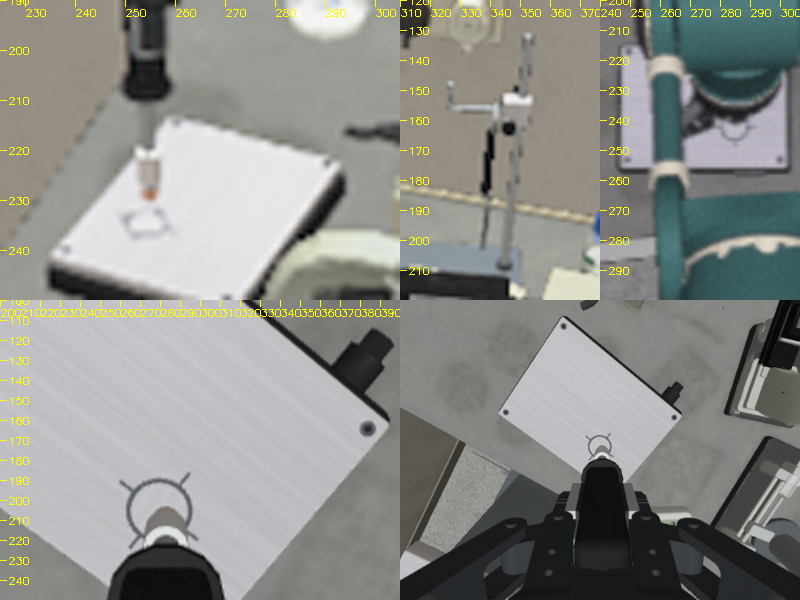

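The tip hangs just above the ring: scene tip (254.8,228.6), ring centre (254.4,234), wrist ring centre (280,205.5). The lifter still hangs on the hook.

```bash
python3 - <<'E'
from h import *
s=P("scene");w=P("wrist");st=telemetry.get_state();X=st["tcp_pos"]
r=[plane(w,(280,205.5),.032),plane(s,(254.4,234),.032)];f=plane(s,(254.8,228.6),X[2]-.1127)
print(r,f,X)
d=np.mean([r[0],r[0],r[1],[.433,.0059,.032]],0)-X;ps=.5505
print(d,d[0]*np.cos(ps)+d[1]*np.sin(ps),d[0]*np.sin(ps)-d[1]*np.cos(ps))
E
```

```text
[array([0.43259233, 0.00578853, 0.032     ]), array([0.43400729, 0.00713964, 0.032     ])] [0.43680966 0.0044055  0.05536287] [0.43510207 0.00483443 0.16806287]
[-0.00205408  0.00131975 -0.13606287] -0.001060237947452285 -0.002199294632262207
```

>>> drive_effector(ticks=[-0.001,-0.0022,0.008,0,0,0,0,0.008,0,0,0,0,0.003,0,0,0,0,0,0,0,0,0,0,0,0,0,0,0,0,0])

```text
clock: 17.95
tcp_pos: [0.4324, 0.0062, 0.1481]
ee_rot: [-3.142, 0.0, 0.551]
force: [-0.3, -0.6, -0.9]
grip_width: 0.251
gripper_force: 59.0
```

```bash
cat > rd.py <<'E'
from cell import robot, job, telemetry, grab_frame, camera_params
import numpy as np
F=[];Z=[]
for i in range(8):
    grab_frame("wrist");s=telemetry.get_state();F.append(s["force"]);Z.append(s["tcp_pos"])
print(np.mean(F,0).round(2),np.std(F,0).round(2),np.mean(Z,0).round(5),np.std(Z,0).round(5),s["ee_rot"],s["clock"])
E
python3 rd.py
```

```text
[ 0.19 -0.28 -1.12] [0.45 0.47 0.36] [0.43265 0.0062  0.14841] [7.e-05 2.e-05 6.e-05] [ 3.14140618e+00 -2.34744232e-04  5.50945931e-01] 18.35
```

>>> drive_effector(ticks=[0,0,0.002,0,0,0,0,0.002,0,0,0,0,0.001,0,0,0,0,0,0,0,0,0,0,0,0,0,0,0,0,0])

```text
clock: 18.85
tcp_pos: [0.4326, 0.0062, 0.1434]
ee_rot: [3.141, -0.0, 0.551]
force: [-0.1, -0.0, 0.2]
grip_width: 0.251
gripper_force: 59.3
```

```bash
python3 rd.py
```

```text
[ 0.61 -0.02  0.73] [0.39 0.35 0.54] [0.4326  0.00621 0.14332] [2.e-05 1.e-05 4.e-05] [ 3.14135184e+00 -3.05017345e-04  5.51015629e-01] 19.25
```

>>> drive_effector(ticks=[0,0,0.001,0,0,0,0,0.001,0,0,0,0,0,0,0,0,0,0,0,0,0,0,0,0,0,0,0,0,0,0])

```text
clock: 19.75
tcp_pos: [0.4326, 0.0062, 0.1413]
ee_rot: [3.141, -0.0, 0.551]
force: [0.3, -0.6, 1.3]
grip_width: 0.254
gripper_force: 59.4
```

```bash
python3 rd.py; python3 rd.py
```

```text
[1.08 0.   1.38] [0.31 0.43 0.41] [0.43254 0.0062  0.14126] [3.e-05 1.e-05 2.e-05] [ 3.14146524e+00 -1.43264630e-04  5.50986158e-01] 20.15
[ 1.14 -0.35  1.38] [0.67 0.39 0.51] [0.43252 0.0062  0.14123] [1.e-05 1.e-05 1.e-05] [ 3.14147061e+00 -1.83428992e-04  5.50988871e-01] 20.55
```

```bash
python3 - <<'E'
from h import *
a=grab_frame("scene")[:,:,::-1];b=grab_frame("wrist")[:,:,::-1]
m=np.zeros((600,800,3),np.uint8);m[:300,:400]=tile(a,225,190,5,400,300);m[:300,400:600]=tile(a,310,120,3,200,300);m[300:,:400]=tile(b,240,160,4,400,300);m[300:,400:]=cv2.resize(a,(400,300))
cv2.imwrite("pics/w8.png",m)
E
```

```text
(no output)
```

View pics/w8.png

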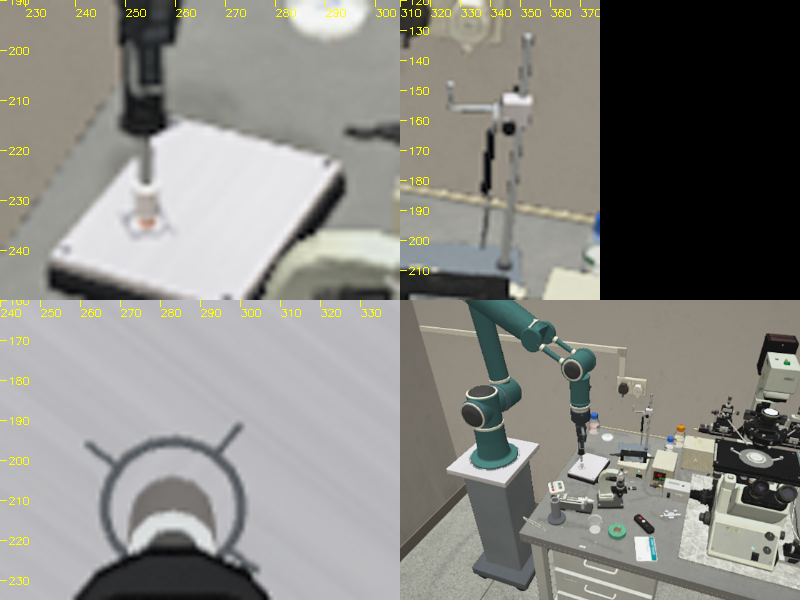

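The tip sits in the middle of the ring, at scene (254,234), with the probe upright. The lifter is still hanging and the other things are untouched, so I'm handing in.

```bash
python3 -c "
from cell import robot, job, telemetry, grab_frame, camera_params
print(job.close_job())"
```

```text
the job is handed in; nothing more can be done
None
```

The job is handed in at about 21 s of 61 s: the lifter hangs on the hook, and the gripped probe stands upright in the ring, its tip in about 4 of 8 mm by measured force (3.5 mm by height).

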